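Change the comparator's range key and zero it

ROBOT

A 6-joint arm with a two-finger parallel gripper is mounted at the origin on a cart in front of the work surface, level with it; the furniture and walls round the work are solid. World frame = base frame: x ahead of the robot, y to its left, z up, the work surface at z = 0. Lengths are in mm, angles in rad, forces in N, time in s.
With the tool pointing down it reaches from about 275 to 825 mm from the base axis. Payload 5.2 kg.
Tool frame: the origin (TCP) lies at the very end of the fingers, on their centre line; the grasp point (between the pads) lies 19 mm behind it; z points along the fingers, y is the direction in which the jaws open and shut (so a half turn about z gives the same grasp; the last joint's range is limited). The gripper opens to 93 mm and grips with 3 to 60 N. Pads are 15 mm wide; open, the fingers measure 128 mm over their backs; the gripper's body (75 mm by 188 mm) begins 65 mm behind the grasp point.
Start: joints at [1.142, 0.259, 1.535, -0, 1.348, -0.203], TCP at [123.114, 536.048, 218.653] pointing down, gripper open.
Joint ranges: [-3.14, 3.14], [-0.91, 2.08], [0.19, 2.58], [-1.22, 4.36], [0.22, 2.71], [-3.12, 3.12]. Speed limits (rad/s): [2.57, 2.57, 3.14, 3.14, 3.14, 3.14].

INTERFACE

Orientations are given as [roll, pitch, yaw] about the fixed x, y, z axes, in that order (R = Rz(yaw) Ry(pitch) Rx(roll)).
In Python, from bench import robot gives the robot as it stands. The module is installed in compiled form; this text tells all that it offers. Calls block until the motion is done:
- robot.move_ptp(position, orientation): joint-space move of the TCP to a pose.
- robot.move_linear(position, ori=None, speed=150, f_stop=None): straight line of the TCP; ori=None keeps the orientation; speed is the mean speed in mm/s. With f_stop (N) it stops when the force on the tool has changed by that much, and returns True; else False.
- robot.move_j(angles): joint-space move.
- robot.move_gripper(opening): opening from 0.0 (shut) to 1.0 (fully open); the grip force is fixed at half the most; returns when the fingers have stopped.
- robot.sleep(seconds).
- robot.inverse_kinematics(position, orientation): joint angles nearest the present ones, or None.
- robot.get_image(name): name is "scene" or "side" or "wrist"; returns a dict with "img" (420x560x3 uint8, blue, green, red), "fovy" (degrees; the focal length in pixels is half the picture's height over the tangent of half this angle, whatever the lens; pixels are square), "cx", "cy" (the principal point, pixels), "eye" and "orientation" of the camera in the world. Camera axes: x right, y down, z forward; pixel columns grow to the right and rows downward; lengths in mm; the calibration is good to about 2 mm. A picture is of the moment at which its call begins. There is no depth.
A pose or a line that the arm cannot do raises robot.MotionError and nothing moves.
- robot.hand_in(): hands the job in, once; it reports no verdict.
Readings, each from a call of its own:
- robot.current_t(): time.
- robot.current_qpos(): joint angles.
- robot.current_joint_vel(): joint speeds.
- robot.current_joint_efforts(): joint torques, N m.
- robot.current_tcp_pos(): TCP position.
- robot.current_eef_rot(): TCP orientation.
- robot.current_contact_force(): force on the tool from outside, world axes, zero at the start.
- robot.current_ft_torque(): the same for the moment, N m.
- robot.current_gripper_width(): opening from 0.0 (shut) to 1.0 (fully open).
Only numpy, scipy, OpenCV 4.12 (cv2) and the standard library are available. Lean on these libraries where they do the work, as an engineer would, in place of code of your own. Each camera call takes 0.05 s, during which the arm holds its last target. There are 200 camera calls.

TASK

The bench comparator was left on its coarse range: switch it to the fine range by pressing the blue key fully home, so that it stays down on its own and the white key pops up, with the other keys left up. Then set zero on the length bar that stands under the probe: press the flat light-grey pad with the orange ring firmly for about a second, as with a fingertip and without leaning hard on it, and let go. Do not shift the bar.

Things in the scene. Friction and masses are not known exactly. Their poses are not given: they have to be found in the camera images.
- comparator: Bench comparator, fixed, light-grey housing 270 (x) by 300 (y) by 58 mm high. Origin: centre of its underside; x to its back, y to the operator's left, z up. Front deck: one row at x = -88 mm, four interlocked range keys at y = +100, +58, +16 and -26 mm (any colour in any place), zero pad at y = -98 mm. Behind: low sloped readout, at x +62 the anvil, at x +118 a column 260 mm high.
- key_blue_top (a point): Centre of the top face of the blue key cap (fine range, the one wanted; starts up, 80 mm above the table). Cap 34 mm (comparator's x) by 26 mm (y), upright sides; it moves straight down with the key.
- key_blue (a joint): Downward travel of the blue key in m: 0 = up, about 0.0095 = latched down, 0.014 = pressed to its stop. Spring-loaded, like all four: 1.5 N at first, then up to 3.5 N (peaks of 5 N; more if pushed faster than 20 mm/s), firm stop at 14 mm. Pressed past 11 mm and let go, it stays latched at 9.5 mm; on the way it frees any key that was latched, which springs up. Two keys pressed together both latch.
- key_white_top (a point): Centre of the top face of the white key cap (coarse range; starts latched down, about 70 mm above the table). Cap 34 mm (comparator's x) by 26 mm (y), upright sides; it moves straight down with the key.
- key_white (a joint): Downward travel of the white key in m: 0 = up, about 0.0095 = latched down, 0.014 = pressed to its stop.
- key_yellow_top (a point): Centre of the top face of the yellow key cap (starts up). Cap 34 mm (comparator's x) by 26 mm (y), upright sides; it moves straight down with the key.
- key_yellow (a joint): Downward travel of the yellow key in m: 0 = up, about 0.0095 = latched down, 0.014 = pressed to its stop.
- key_green_top (a point): Centre of the top face of the green key cap (starts up). Cap 34 mm (comparator's x) by 26 mm (y), upright sides; it moves straight down with the key.
- key_green (a joint): Downward travel of the green key in m: 0 = up, about 0.0095 = latched down, 0.014 = pressed to its stop.
- zero_pad: Flat light-grey membrane pad with an orange ring, 40 by 40 mm, right of the keys. Origin at its centre, 3 mm below its top face (top 62 mm above the table); same axes as the comparator. It gives only 2 mm (1 N at first, 6 N at its stop) and registers when pressed with more than 4 N for 0.3 s; more than 40 N harms it.
- length_bar_mid (a point): Centre of the steel length bar (18 by 26 mm, 48 mm tall) that stands loose on end on the anvil, its top just under the probe tip. To be left where it is.
Not all that is in view belongs to the job. There is more than one size of the part that bears length_bar_mid; the job needs the middle-sized.

How it is judged (in metres and radians):
On the way, in this order (a step that is already met when the one before it is completed fails the run):
1. the blue key is down and the white, yellow and green keys are up (value of joint key_blue above 0.0085 m and value of joint each of key_white, key_yellow, key_green below 0.0025 m), for 0.2 s.
2. the zero pad is pressed with more than 4 N for 0.3 s while the blue key alone is down (all of step 1 and contact force between zero_pad and anything else above 4 N), for 0.3 s.
At the end, for the whole second after the job is handed in: The blue key stays latched (8.5 to 12.5 mm down), the white, yellow and green keys are up (within 2.5 mm), the zero pad is released, and the length bar stands upright (within 0.1 rad) within 4 mm of where it was (all of step 1 and value of joint key_blue below 0.0125 m and contact force between zero_pad and anything else below 0.5 N and distance of length_bar_mid from where it was at the start of the episode below 0.004 m and angle between length_bar_mid's own y axis and vertical below 0.1 rad); the robot touches nothing.
It fails at once if the zero pad is pressed with more than 40 N (contact force between zero_pad and anything else above 40 N).
It fails at once if the length bar is shifted by more than 6 mm (distance of length_bar_mid from where it was at the start of the episode above 0.006 m).
It also fails if it takes over 35 s, if anything falls off the work surface, if the arm or the gripper's body presses on something with over 40 N, if the wrist force passes 120 N, or if a joint passes its speed limit or range.

## Working session

There is one attempt and no reset: what is moved stays moved. The work goes in short steps, each a Python script; the robot and the scene stay as the last script left them, time stands still between calls to the robot, and variables do not carry over. Pictures are saved under pics/ and viewed, about 8 in all and at most 12, crops included, and the job is handed in when it is done.

```bash
mkdir -p pics; cat > h.py <<'E'
import numpy as np, cv2
from scipy.spatial.transform import Rotation as R
def ray(d,u,v):
    f=d["img"].shape[0]/2/np.tan(np.radians(d["fovy"])/2)
    o=np.array(d["orientation"],float)
    M=o if o.shape==(3,3) else R.from_euler("xyz",o).as_matrix()
    return np.array(d["eye"],float), M@np.array([(u-d["cx"])/f,(v-d["cy"])/f,1])
def at_z(d,u,v,z):
    e,r=ray(d,u,v); return e+r*(z-e[2])/r[2]
def proj(d,p):
    f=d["img"].shape[0]/2/np.tan(np.radians(d["fovy"])/2)
    o=np.array(d["orientation"],float)
    M=o if o.shape==(3,3) else R.from_euler("xyz",o).as_matrix()
    c=M.T@(np.array(p)-np.array(d["eye"])); return np.array([d["cx"]+f*c[0]/c[2],d["cy"]+f*c[1]/c[2]])
E
python3 - <<'E'
from bench import robot
import cv2,pickle,numpy as np
ds={n:robot.get_image(n) for n in("scene","side","wrist")}
pickle.dump(ds,open("d0.pkl","wb"))
for n,d in ds.items(): print(n,{k:d[k] for k in d if k!="img"})
a=[cv2.resize(ds[n]["img"],(560,420)) for n in ds]
cv2.imwrite("pics/scene0.png",a[0]);cv2.imwrite("pics/side0.png",a[1]);cv2.imwrite("pics/wrist0.png",a[2])
print(robot.current_t(),robot.current_eef_rot())
E
```

```text
scene {'fovy': 47.382689691087684, 'cx': 273.68510321835424, 'cy': 213.0729760307335, 'eye': array([ 141.03311121, -348.48674639,  764.77793572]), 'orientation': array([-2.45655276,  0.00869758, -0.91416371])}
side {'fovy': 51.408466592640494, 'cx': 278.8891185490117, 'cy': 212.83957997249507, 'eye': array([233.11508533, 767.91553152, 441.10167908]), 'orientation': array([-1.96633322e+00,  1.22422142e-03, -2.72860334e+00])}
wrist {'fovy': 62.77182661244459, 'cx': 271.68882917679053, 'cy': 205.69317636762148, 'eye': array([ 58.58529816, 550.65191279, 383.30613888]), 'orientation': array([2.90337216e+00, 1.63744281e-03, 1.34522188e+00])}
0.15 [-3.14017377e+00 -2.59208751e-04  2.91575871e+00]
```

View pics/scene0.png

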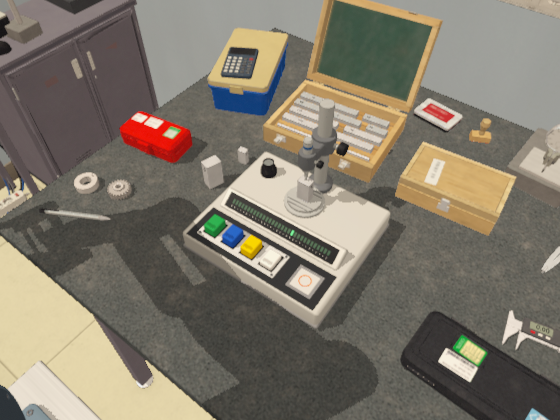

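View pics/side0.png

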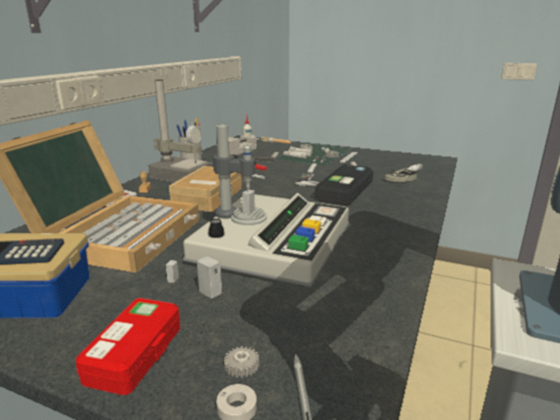

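Scene view: the keys are green (215,224), blue (232,236), yellow (251,246) and white (271,258), with the ringed pad at (305,281) and the bar under the probe at about (304,187). Possible mistakes are the blue toolbox (245,90), the readout LEDs, the white key for the light-grey pad, and loose blocks at (212,172) and (243,156) for the bar. My choice is the blue cap at (232,236) and the ringed pad. Next I'll fit the comparator's pose and check it in a crop.

```bash
cat > fit.py <<'E'
import numpy as np,cv2,pickle
from h import *
from scipy.optimize import least_squares
ds=pickle.load(open("d0.pkl","rb"))
def blob(d,lo,hi,box):
    x0,y0,x1,y1=box
    m=cv2.inRange(cv2.cvtColor(d["img"],cv2.COLOR_BGR2HSV)[y0:y1,x0:x1],lo,hi)
    n,l,s,c=cv2.connectedComponentsWithStats(m); i=1+np.argmax(s[1:,4]); return c[i]+[x0,y0],s[i,4]
C={"green":((50,120,40),(85,255,255),100),"blue":((105,120,40),(125,255,255),58),"yellow":((18,120,60),(32,255,255),16)}
obs=[]
for n,b in(("scene",(195,205,290,275)),("side",(285,200,340,255))):
    for k,(lo,hi,y) in C.items():
        c,a=blob(ds[n],lo,hi,b); print(n,k,c,a); obs.append((n,y,c))
# visible blob = top plus sides: aim at ~z 76 for centroid
def W(p,q): 
    c,s=np.cos(p[2]),np.sin(p[2]); return np.array([p[0]+c*q[0]-s*q[1],p[1]+s*q[0]+c*q[1],q[2]])
def res(p,names): return np.concatenate([proj(ds[n],W(p,(-88,y,75)))-c for n,y,c in obs if n in names])
for names in(("scene",),("side",),("scene","side")):
    r=least_squares(res,[450,0,0],args=(names,),x_scale=[10,10,.1]); print(names,r.x,np.abs(r.fun).max())
p=r.x; np.save("p.npy",p)
out=[]
for n,(x0,y0,x1,y1),s in(("scene",(175,170,395,320),3.5),("side",(180,170,360,290),4)):
    im=cv2.resize(ds[n]["img"][y0:y1,x0:x1],None,fx=s,fy=s,interpolation=cv2.INTER_CUBIC)
    def poly(q,col):
        pts=np.array([(proj(ds[n],W(p,a))-[x0,y0])*s for a in q]).astype(int); cv2.polylines(im,[pts],True,col,1)
    for y,z in((100,80),(58,80),(16,80),(-26,70)): poly([(-88+a,y+b,z) for a,b in((-17,-13),(17,-13),(17,13),(-17,13))],(255,0,255))
    poly([(-88+a,-98+b,62) for a,b in((-20,-20),(20,-20),(20,20),(-20,20))],(255,0,255))
    poly([(a,b,0) for a,b in((-135,-150),(135,-150),(135,150),(-135,150))],(0,0,255))
    cv2.imwrite(f"pics/crop_{n}.png",im)
E
python3 fit.py
```

```text
scene green [214.47094801 225.01834862] 327
scene blue [232.54103343 235.76595745] 329
scene yellow [251.02459016 246.3715847 ] 366
side green [297.81666667 242.12916667] 240
side blue [305.32258065 232.40645161] 155
side yellow [311.66871166 224.10429448] 163
('scene',) [ 5.88050783e+02 -2.69133852e+01  4.15166071e-02] 0.18177715206104494
('side',) [ 5.87471282e+02 -1.80191340e+01  3.29207632e-02] 0.5898560597638607
('scene', 'side') [ 5.88932027e+02 -2.54300514e+01  3.50654949e-02] 2.3471990126735136
```

View pics/crop_scene.png

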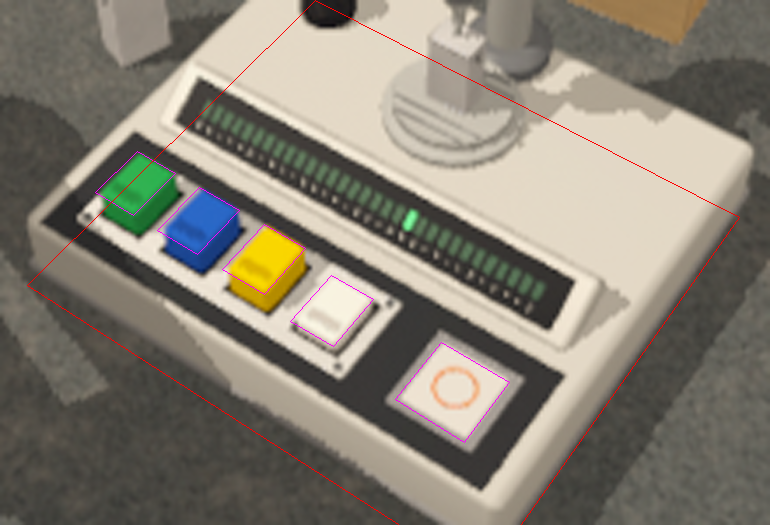

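The crop confirms it: blue key, ringed pad and bar on the anvil are all clear, and the outlines fit within about 1 px. I'll close the gripper, hover over the keys and refine with the wrist camera.

```bash
python3 - <<'E'
from bench import robot
import numpy as np,cv2,pickle
from h import *
p=np.load("p.npy"); c,s=np.cos(p[2]),np.sin(p[2])
W=lambda x,y,z:np.array([p[0]+c*x-s*y,p[1]+s*x+c*y,z])
robot.move_gripper(0.0)
o=[np.pi,0,np.pi/2+p[2]]
t=W(-88,0,220)
print(robot.inverse_kinematics(t,o))
robot.move_ptp(t,o)
d=robot.get_image("wrist"); pickle.dump(d,open("w1.pkl","wb"))
print(robot.current_t(),robot.current_tcp_pos(),robot.current_eef_rot(),d["eye"],d["orientation"],robot.current_gripper_width(),robot.current_contact_force())
im=d["img"].copy()
for y,z,h in((100,80,17),(58,80,17),(16,80,17),(-26,70,17),(-98,62,20)):
    b0=13 if h==17 else 20
    q=np.array([proj(d,W(-88+a,y+b,z)) for a,b in((-h,-b0),(h,-b0),(h,b0),(-h,b0))]).astype(int); cv2.polylines(im,[q],True,(255,0,255),1)
cv2.imwrite("pics/w1.png",cv2.resize(im,(800,600)))
E
```

```text
[-0.27949799  0.1706264   1.64460738  0.          1.32635887 -0.31456349]
4.0667 [501.00085788 -27.68690755 220.01571733] [ 3.14153322e+00 -1.99793301e-04  1.60727429e+00] [497.65322415  37.53172679 385.41364589] [2.90290781e+00 3.97709102e-04 3.65531518e-02] 0.009442634347135017 [0.05754837 0.15028741 0.39706616]
```

View pics/w1.png

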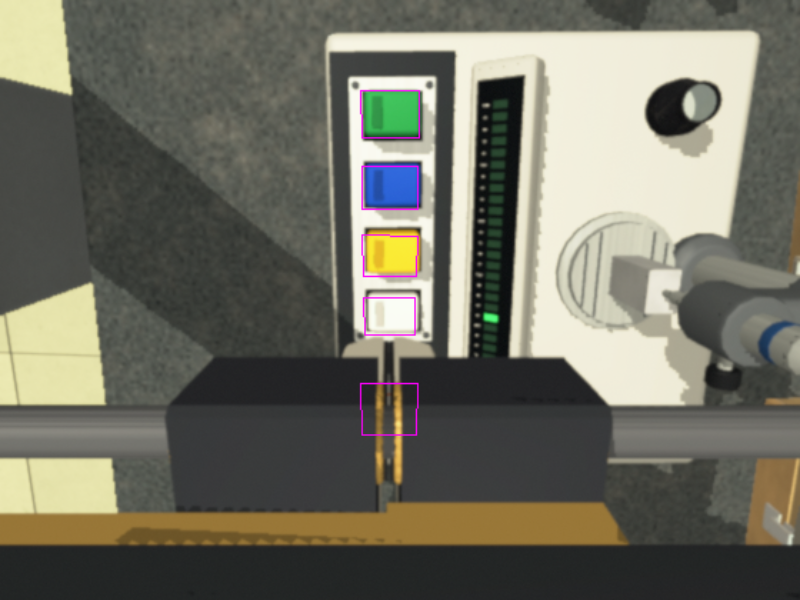

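The wrist view confirms the fit to about 2 mm, with the blue key at (391,186). I'll press it with a small offset correction.

```bash
python3 - <<'E'
from bench import robot
import numpy as np,cv2,pickle
p=np.load("p.npy"); p[:2]+=[1,1.5]; np.save("p2.npy",p); c,s=np.cos(p[2]),np.sin(p[2])
W=lambda x,y,z:np.array([p[0]+c*x-s*y,p[1]+s*x+c*y,z])
P=lambda m:print(m,round(robot.current_t(),2),robot.current_tcp_pos().round(2),robot.current_contact_force().round(2))
robot.move_linear(W(-88,58,110),speed=120)
robot.move_linear(W(-88,58,84),speed=60); P("above")
r=robot.move_linear(W(-88,58,65.5),speed=14,f_stop=9); P(f"pressed {r}")
robot.sleep(.2); P("hold")
robot.move_linear(W(-88,58,90),speed=40)
robot.move_linear(W(-88,-20,150),speed=150); P("up")
d=robot.get_image("wrist"); sc=robot.get_image("scene")
im=np.hstack([cv2.resize(d["img"][30:280,200:350],(360,600)),cv2.resize(sc["img"][190:310,180:340],(440,330),interpolation=cv2.INTER_CUBIC) if 0 else np.vstack([cv2.resize(sc["img"][190:310,180:340],(440,330)),np.zeros((270,440,3),np.uint8)])])
cv2.imwrite("pics/w2.png",im)
E
```

```text
above 5.84 [499.77  30.94  83.65] [-0.11 -0.37  0.37]
pressed True 7.06 [500.16  30.95  66.27] [-1.11  0.39  6.01]
hold 7.26 [500.19  30.95  66.26] [0.06 0.66 5.8 ]
up 8.82 [502.14 -46.61 149.44] [ 0.17 -0.29  0.01]
```

View pics/w2.png

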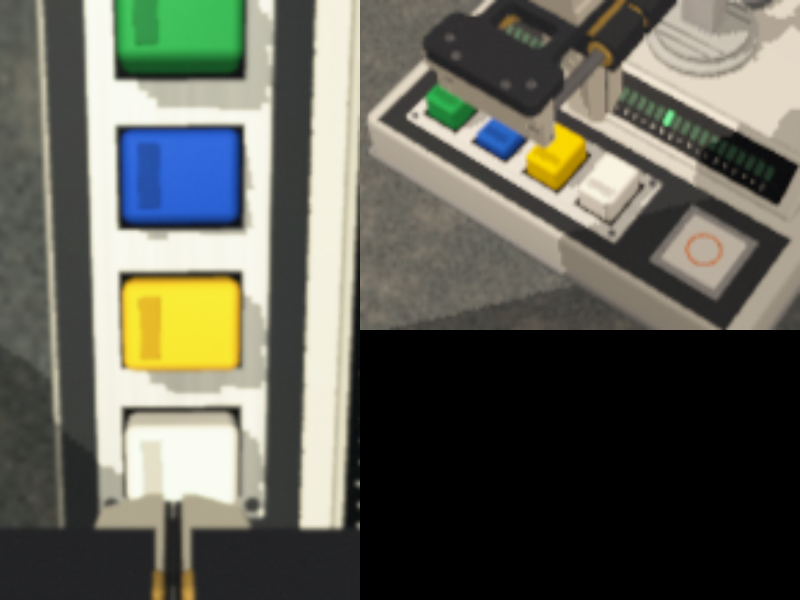

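Blue is now low (short shadow at (180,180)). White has popped up with its side walls visible, and green and yellow are up. Next is the pad.

```bash
python3 - <<'E'
from bench import robot
import numpy as np,cv2
p=np.load("p2.npy"); c,s=np.cos(p[2]),np.sin(p[2])
W=lambda x,y,z:np.array([p[0]+c*x-s*y,p[1]+s*x+c*y,z])
P=lambda m:print(m,round(robot.current_t(),2),robot.current_tcp_pos().round(2),robot.current_contact_force().round(2))
X,Y=-87.5,-97.5
robot.move_linear(W(X,Y,110),speed=120)
robot.move_linear(W(X,Y,66),speed=50); robot.sleep(.2); P("above")
f0=robot.current_contact_force()[2]
r=robot.move_linear(W(X,Y,58),speed=8,f_stop=11); P(f"press {r}")
z=robot.current_tcp_pos()[2]
for i in range(8):
    robot.sleep(.15); f=robot.current_contact_force()[2]-f0
    if f>8: break
    z-=.25; robot.move_linear(W(X,Y,z),speed=5,f_stop=12)
P("settled"); robot.sleep(.9); P("held")
robot.move_linear(W(X,Y,110),speed=60)
robot.move_linear(W(-110,Y,220),speed=150); P("up")
robot.move_ptp(W(-200,60,260),[np.pi,0,np.pi/2+p[2]]); P("clear")
sc=robot.get_image("scene");sd=robot.get_image("side")
cv2.imwrite("pics/end.png",np.vstack([cv2.resize(sc["img"][170:320,180:390],(420,300)),cv2.resize(sd["img"][170:290,180:360],(420,280))]))
E
```

```text
above 11.03 [ 506.11 -124.55   66.34] [-0.04 -0.32 -0.55]
press True 11.84 [ 505.92 -124.45   59.82] [-0.47  0.11  5.17]
settled 13.63 [ 505.91 -124.44   59.7 ] [-2.49  0.83 10.72]
held 14.53 [ 505.91 -124.44   59.71] [-2.94  1.37  9.47]
up 16.43 [ 482.97 -125.    219.12] [ 0.23  0.   -0.59]
clear 17.2 [388.58  28.51 259.71] [ 0.47 -0.81 -0.05]
```

View pics/end.png

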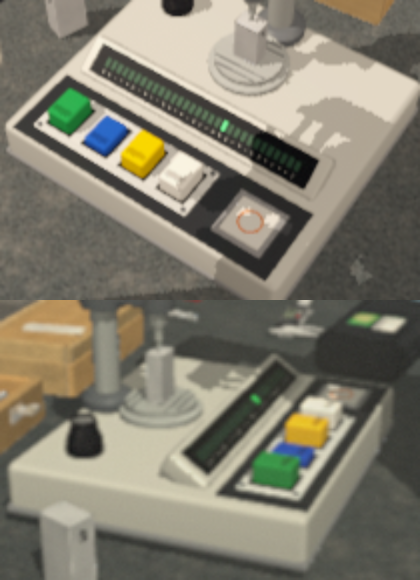

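Final view: only blue is down (105,135). Green, yellow and white are up, the pad is free, and the bar stands upright under the probe. Nothing is touching the robot, so I'm handing in.

```bash
python3 -c "
from bench import robot
robot.hand_in(); print(robot.current_t())"
```

```text
the job is handed in; nothing more can be done
the job is handed in; nothing more can be done
```

The job is handed in at about 17 s of the 35 s allowed. I pressed the blue key home with the closed fingers, then pressed the zero pad for over a second and let go. No verdict was reported.

- **Blue key:** the fingertips reached z = 66.3 mm, about 13.7 mm of travel. Pictures afterwards show blue staying down, white popped up, and green and yellow up.
- **Zero pad:** the force settled at about 10–11 N and held for 0.9 s. The first press stopped at about 6 N, so I eased it down slightly until it read above 8 N. No reading I took came near the 40 N limit.
- **Final check:** the last scene and side pictures show only blue down, the pad clear and the bar upright under the probe. I judged the bar's position by eye and did not measure it to the millimetre; the robot never worked near it.
- **Disagreement:** the comparator position from the side camera alone was about 8 mm off the scene camera's in y. The wrist picture put the combined position within about 2 mm, and I added a small correction before pressing.

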